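Find the full ring cassette and load it in the feeder cradle

TASK

One of the two look-alike ring cassettes is full of metal rings and the other is empty: find the heavier one by pinching a cassette's two side buttons together and lifting it from its dock; the empty one must stay, or be put back, latched in its own dock. Set the full one down upright on the green mat and let go, then take it again the other way round, as fingers do not fit beside the buttons there, and stand it fully down in the blue feeder cradle. Leave the thread spool, steel collar and glue cup where they are.

Things in the scene. Friction and masses are not known exactly. Their poses are not given: they have to be found in the camera images.
- cassette_1_center (a point): Centre of ring cassette 1, one of two closed boxes that look the same: grey, black line round the lid, white paper labels; 44 mm (own x) by 50 mm (own y) by 74 mm high (own z, up). This point is 37 mm above its underside. An orange release button on each y side (66 mm over both). The x end faces are plain and can be gripped, but a docked cassette cannot be pulled out that way.
- cassette_2_center (a point): Centre of ring cassette 2, identical in look and build to cassette 1 (same sizes, buttons and hooks; see there).
- cassette_1: The same cassette 1; origin at the centre of its underside, same axes. Full of metal rings it weighs 0.3 to 0.5 kg, empty under 0.2 kg; only the weight tells. Below each button a hook, 10 to 16 mm above the underside, sticks out 6 mm from the side and is caught under the dock's lip until the button is in at least 5 mm.
- cassette_2: The same ring cassette 2, origin at the centre of its underside, axes as its centre point's.
- cassette_1_left (a joint): Orange button of cassette 1 on its own +y side, 26 mm wide, 24 mm high, centred 50 mm above the underside, face 33 mm out: 0 = out, 0.007 m = fully in. Spring 2 N at first, 5 N fully in. With both fully in (52 mm over both) they sit on hard stops and the cassette can be lifted by them, with a grip of 15 N or more.
- cassette_1_right (a joint): Orange button of cassette 1 on its own -y side, 26 mm wide, 24 mm high, centred 50 mm above the underside, face 33 mm out: 0 = out, 0.007 m = fully in. Spring 2 N at first, 5 N fully in. With both fully in (52 mm over both) they sit on hard stops and the cassette can be lifted by them, with a grip of 15 N or more.
- cassette_2_left (a joint): Orange button of cassette 2 on its own +y side, 26 mm wide, 24 mm high, centred 50 mm above the underside, face 33 mm out: 0 = out, 0.007 m = fully in. Spring 2 N at first, 5 N fully in. With both fully in (52 mm over both) they sit on hard stops and the cassette can be lifted by them, with a grip of 15 N or more.
- cassette_2_right (a joint): Orange button of cassette 2 on its own -y side, 26 mm wide, 24 mm high, centred 50 mm above the underside, face 33 mm out: 0 = out, 0.007 m = fully in. Spring 2 N at first, 5 N fully in. With both fully in (52 mm over both) they sit on hard stops and the cassette can be lifted by them, with a grip of 15 N or more.
- dock_1: Dock of cassette 1, fixed: aluminium foot 64 by 86 mm, black catches 30 mm high; origin at the centre of its underside, y along the docked buttons. Floor 6 mm up; 2 mm play all round. Out: press both buttons, lift straight up; hooks are clear after 15 mm. Back: lower straight down with both buttons pressed, then let go: the hooks spring out under the lips.
- dock_2: Dock of cassette 2, identical to dock_1 (see there).
- mat: Green mat, 120 by 120 by 3 mm, fixed on the bench; origin at the centre of its underside, so its top is 3 mm above.
- cradle: Blue feeder cradle, fixed: base 100 (x) by 110 mm (y), origin at the centre of its underside, floor 6 mm up. Two upright cheeks, 84 mm high, 56 mm long, run along its x, 76 mm apart in y: the cassette's buttons face them, 5 mm free each, no room for fingers. The x ends are open for fingers, but for lips 8 mm above the floor, 52 mm apart. Either way round will do.
- cradle_floor (a point): Middle of the cradle's floor, 6 mm above the bench, axes as the cradle's; a cassette in place has its centre 37 mm above it.
- spool: Red thread spool standing on the bench, 36 mm wide, 40 mm high, loose; origin at the centre of its underside. Leave alone.
- collar: Dark steel collar lying on the bench, 32 mm wide, 14 mm high, loose; origin at the centre of its underside. Leave alone.
- glue_cup: White glue cup on the bench, 60 mm wide, 35 mm high, loose; origin at the centre of its underside. Leave alone.
There are look-alikes about, which are no part of the job. What is shaped like the cassette_2 but purple or red is not meant.

How it is judged:
By the outcome, as a careful person would: the job done as asked, in the order asked, and still so for the second after the job is handed in, with the robot touching nothing.
It also fails if it takes over 72 s, if anything falls off the work surface, if the arm or the gripper's body presses on something with over 40 N, if the wrist force passes 120 N, or if a joint passes its speed limit or range.

ROBOT

A 6-joint arm with a two-finger parallel gripper is mounted at the origin on the work surface. World frame = base frame: x ahead of the robot, y to its left, z up, the work surface at z = 0. Lengths are in mm, angles in rad, forces in N, time in s.
With the tool pointing down it reaches from about 350 to 975 mm from the base axis. Payload 7.1 kg.
Tool frame: the origin (TCP) lies midway between the tips of the shut fingers; the grasp point (between the pads) lies 19 mm behind it (ctrl.tcp_to_grasp is the distance from the TCP to the grasp point, in mm); z points along the fingers, y is the line along which they close (so a half turn about z gives the same grasp; the last joint's range is limited). The gripper opens to 88 mm and grips with 3 to 60 N. Pads are 20 mm wide; open, the fingers measure 115 mm over their backs; the gripper's body (75 mm by 178 mm) begins 61 mm behind the grasp point.
Start: joints at [-1.19, 0.423, 1.63, -0, 1.089, -0.019], TCP at [243.287, -575.688, 222.675] pointing down, gripper open.
Joint ranges: [-3, 3], [-0.9, 2.11], [0.09, 2.58], [-1.31, 4.45], [0.11, 2.69], [-2.54, 2.54]. Speed limits (rad/s): [2.39, 2.39, 3.01, 3.14, 3.14, 3.14].

INTERFACE

Orientations are given as a rotation vector (axis times angle).
In Python, from workcell import get_obs, cams, ticket, boxes_of, ctrl gives the robot as it stands.
- The arm moves only by the shell command python3 -m creep 'ROWS' [OPENING]. ROWS is JSON, one flat list of numbers, 4 for each row, row after row: the shift along the world's x, y, z in m, then the turn about the world's z in rad. In form: [tx, ty, tz, spin, tx, ty, tz, spin, ...]. A call has 1 to 10 rows; each row is the pose to reach, as a shift and turn from the pose commanded when the call began; what a row does not reach only later rows make up. A row lasts 1/12 s, in which the tool goes at most 41.7 mm and 7.16 degrees, less where a joint would pass 70% of its speed; a pose out of reach is approached as far as the arm can. A call with a gripper value outside its range is refused whole. OPENING is the opening, from 0 (shut) to 1 (fully open), set as the call begins (- or left out, the last holds). The fingers move at their own pace and stop on an object; the grip force is fixed at half the most. Time passes only in rows, so rows that repeat a pose let the fingers close. It gives the time, the measured TCP pose, the force, the opening and the grip force at its end, in the units of the state.
- get_obs(): the state, without advancing time (a new reading comes with each control period).
- cams.get_image(name): name is "scene" or "top" or "wrist"; returns (picture, depth): 384x512x3 uint8, red, green, blue; 384x512 float32, mm along the optical axis (not along the pixel's ray), 0 where there is no reading.
- cams.get_calibration(name): a dict with "mtx" (3x3 intrinsics, pixels), "R" (3x3) and "t" (3): a world point X has camera coordinates R X + t; the wrist camera has in their place "mount" (4x4, takes a point from camera to tool coordinates, whose origin is the TCP and whose axes are the flange's). Camera axes: x right, y down, z forward; pixel columns grow to the right and rows downward; lengths in mm; the calibration is good to about 2 mm. A picture is of the moment at which its call begins: read the wrist's pose just before it. get_calibration takes no time and is no camera call.
- ticket.close_job(): hands the job in; it is judged then, once.
Trained networks look in the newest picture that a camera, given by its name, has taken for a name from the list of things; names that differ only in an ending like _2 or _b are one class to them, and where a whole thing is asked for, a point or a joint stands for the part that bears it (a point fixed in the world has none). Each returns a list of dicts, best first, with "score" (0 to 1); they miss things now and then, are a little off and sometimes report something else, mostly with a low value. They report only what shows in the picture. A call takes as long as a camera call. They do not tell look-alikes from the thing itself.
- boxes_of(camera, target): "centre" ([column, row] in pixels, amid what is visible of it).
The state is a dict: "t": time; "qpos": joint angles; "qvel": joint speeds; "joint_torque": joint torques, N m; "ee_pos": TCP position; "orientation": TCP orientation; "ft_force": force on the tool from outside, world axes, zero at the start; "moment": the same for the moment, N m; "width": finger opening in mm; "grasp_force": force on a finger pad.
Only numpy, scipy, OpenCV 4.12 (cv2) and the standard library are available. Lean on these libraries where they do the work, as an engineer would, in place of code of your own. Each camera call takes 0.05 s, during which the arm holds its last target. There are 200 camera calls.

## Working session

There is one attempt and no reset: what is moved stays moved. The work goes in short steps, Python scripts to look and compute and a shell command to move; the robot and the scene stay as the last step left them, time stands still between calls to the robot, and variables do not carry over. Pictures are saved under pics/ and viewed, at most 10 in all, crops included, and the job is handed in when it is done.

```bash
ls; mkdir -p pics; cat > h.py <<'E'
import numpy as np, cv2
from workcell import get_obs, cams, ticket, boxes_of
from scipy.spatial.transform import Rotation as Ro
def grab(n):
    o=get_obs(); im,d=cams.get_image(n); c=cams.get_calibration(n)
    K=np.array(c["mtx"])
    if "mount" in c:
        T=np.eye(4);T[:3,:3]=Ro.from_rotvec(o["orientation"]).as_matrix();T[:3,3]=o["ee_pos"]
        M=T@np.array(c["mount"])
    else:
        R=np.array(c["R"]);M=np.eye(4);M[:3,:3]=R.T;M[:3,3]=-R.T@np.array(c["t"])
    v,u=np.mgrid[:384,:512]
    p=np.stack([(u-K[0,2])/K[0,0]*d,(v-K[1,2])/K[1,1]*d,d],-1)@M[:3,:3].T+M[:3,3]
    p[d==0]=np.nan
    return im,d,p
def save(n,im): cv2.imwrite("pics/"+n,im[:,:,::-1])
E
python3 - <<'E'
from h import *
im,d,p=grab("top"); save("top.png",im); np.save("top.npy",p)
for n in ["cassette_1","dock_1","mat","cradle","spool","collar","glue_cup"]:
    for b in boxes_of("top",n)[:5]:
        c=b["centre"];print(n,round(b["score"],2),np.round(c),np.round(p[int(c[1]),int(c[0])]))
im2,d,p=grab("scene"); save("scene.png",im2)
o=get_obs();print(o["t"],o["orientation"],o["width"],o["ft_force"])
E
```

```text
pics
cassette_1 0.87 [211. 150.] [640. 126.  79.]
cassette_1 0.84 [177. 180.] [553. 223.  77.]
cassette_1 0.79 [158. 212.] [457. 278.  79.]
cassette_1 0.67 [122. 179.] [552. 382.  72.]
cassette_1 0.61 [227. 211.] [467.  85.  -3.]
dock_1 0.74 [219. 159.] [620. 106.  27.]
dock_1 0.67 [174. 214.] [456. 238.  29.]
dock_1 0.34 [160. 216.] [449. 269.  82.]
mat 0.85 [228. 210.] [470.  81.   3.]
cradle 0.91 [350. 178.] [ 566. -297.    6.]
spool 0.46 [271. 169.] [594. -53.   1.]
glue_cup 0.5 [371. 242.] [ 373. -357.    9.]
glue_cup 0.28 [174. 220.] [438. 242.  19.]
0.45 [-3.07888683e+00 -6.23788790e-01  8.06103359e-05] 87.96173301011854 [ 0.37040402 -0.81714616  0.27989197]
```

View pics/top.png

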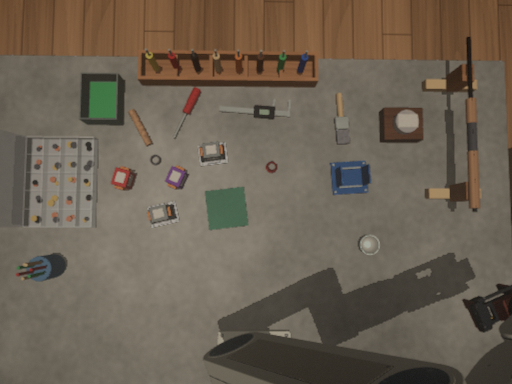

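View pics/scene.png

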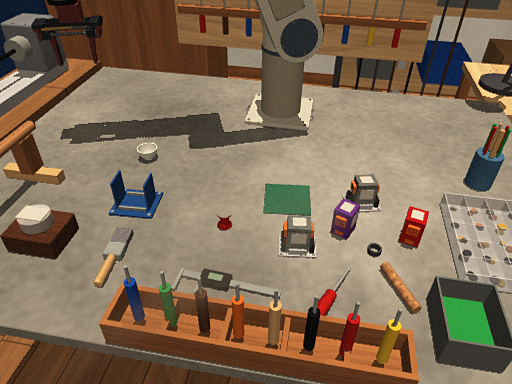

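The real grey cassettes are at about (212,153) and (163,214) in the top view. The purple one (176,177) and the red one (122,178) are decoys. The mat is at (227,208), the cradle at (350,178) with its cheeks left and right, and the spool at (271,167).

```bash
python3 - <<'E'
from h import *
p=np.load("top.npy"); u=np.mgrid[:384,:512]
def rect(name,c,lo,hi,r=70):
    m=(np.hypot(p[...,0]-c[0],p[...,1]-c[1])<r)&(p[...,2]>lo)&(p[...,2]<hi)
    q=p[m][:,:2].astype(np.float32); print(name,len(q),cv2.minAreaRect(q),np.median(p[m][:,2]))
rect("A",(632,120),70,95);rect("B",(457,265),70,95)
rect("Afoot",(632,120),8,95);rect("Bfoot",(457,265),8,95)
rect("mat",(470,81),1.5,6,95)
rect("cradle hi",(566,-297),60,100);rect("cradle",(566,-297),4,100,90)
o=get_obs();R=Ro.from_rotvec(o["orientation"]).as_matrix();print(R.round(3))
print(np.array(cams.get_calibration("wrist")["mount"]).round(2), cams.get_calibration("wrist")["mtx"])
E
```

```text
A 271 ((638.5880737304688, 127.91032409667969), (44.89869689941406, 54.89405059814453), 8.598943710327148) 78.56323845495808
B 277 ((453.1673889160156, 275.7523193359375), (44.07661819458008, 54.46871566772461), 12.352762222290039) 78.61292048968971
Afoot 481 ((637.0325317382812, 123.69334411621094), (60.14430236816406, 81.69347381591797), 8.213386535644531) 74.84169734046054
Bfoot 474 ((454.51513671875, 270.7542724609375), (60.12473678588867, 78.19720458984375), 10.957476615905762) 76.10164939375466
mat 864 ((469.3371276855469, 79.48887634277344), (185.08433532714844, 185.0912628173828), 35.38723373413086) 3.0366454036565074
cradle hi 133 ((567.7957763671875, -294.9208984375), (55.30797576904297, 87.18294525146484), 4.189148902893066) 78.74192880605688
cradle 907 ((560.478515625, -303.44677734375), (151.978515625, 173.39527893066406), 29.938907623291016) 8.033755071116502
[[ 0.921  0.389 -0.   ]
 [ 0.389 -0.921  0.   ]
 [-0.    -0.    -1.   ]]
[[   0.     -0.97   -0.25   67.96]
 [   1.      0.      0.     -0.65]
 [  -0.     -0.25    0.97 -163.74]
 [   0.      0.      0.      1.  ]] [[307.18765818   0.         251.42279692]
 [  0.         307.18765818 188.15745673]
 [  0.           0.           1.        ]]
```

```bash
python3 -m creep '[0.395,0.702,0,-0.25,0.395,0.702,0,-0.25,0.395,0.702,0,-0.25,0.395,0.702,0,-0.25,0.395,0.702,0,-0.25,0.395,0.702,0,-0.25,0.395,0.702,0,-0.25,0.395,0.702,0,-0.25,0.395,0.702,0,-0.25,0.395,0.702,0,-0.25]' 1
```

```text
t: 1.28
ee_pos: [448.2, -210.8, 223.0]
orientation: [3.132, 0.235, 0.001]
ft_force: [1.0, -0.1, -0.1]
width: 88.0
grasp_force: 0.0
```

```bash
python3 -m creep '[0.19,0.337,0,0,0.19,0.337,0,0,0.19,0.337,0,0,0.19,0.337,0,0,0.19,0.337,0,0,0.19,0.337,0,0,0.19,0.337,0,0,0.19,0.337,0,0,0.19,0.337,0,0,0.19,0.337,0,0]'
cat >> h.py <<'E'
def rect(p,c,lo,hi,r=70):
    m=(np.hypot(p[...,0]-c[0],p[...,1]-c[1])<r)&(p[...,2]>lo)&(p[...,2]<hi)
    q=p[m][:,:2].astype(np.float32); (x,y),(w,h),a=cv2.minAreaRect(q)
    print(len(q),np.round([x,y,w,h,a],1),"z",np.round(np.median(p[m][:,2]),1))
E
python3 - <<'E'
from h import *
im,d,p=grab("wrist"); save("wA.png",im)
rect(p,(638,127),74,95,50);rect(p,(638,127),24,34,60);rect(p,(638,127),50,64,60);rect(p,(638,127),3.5,95,70)
o=get_obs();print(o["ee_pos"],o["orientation"])
E
```

```text
t: 2.12
ee_pos: [639.9, 129.3, 222.8]
orientation: [-3.131, -0.24, -0.004]
ft_force: [-0.3, 0.1, -0.5]
width: 87.9
grasp_force: 0.0
2096 [641.2 128.4  44.2  49.5   8.2] z 81.9
212 [655.6 130.3  15.4  72.6   6.9] z 31.6
95 [658.3 131.    9.7  64.    7.9] z 57.2
3962 [639.4 126.3 137.5 126.7  69.4] z 80.4
[639.61355341 128.90649534 222.56845125] [-3.13123172e+00 -2.40995909e-01 -2.89198064e-03]
```

View pics/wA.png

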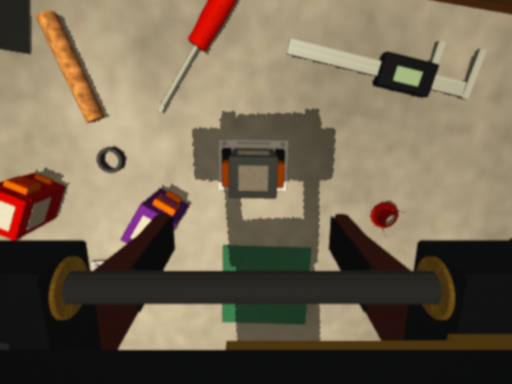

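The wrist view shows cassette A at (253,172), with an orange button on each side and clear space for the fingers. The cassette is at (641,128) with yaw 8.2°, which agrees with the top view.

```bash
python3 -m creep '[0.001,-0.001,-0.035,-0.01,0.001,-0.001,-0.07,-0.01,0.001,-0.001,-0.105,-0.01,0.001,-0.001,-0.135,-0.01,0.001,-0.001,-0.16,-0.01,0.001,-0.001,-0.175,-0.01,0.001,-0.001,-0.184,-0.01,0.001,-0.001,-0.184,-0.01,0.001,-0.001,-0.184,-0.01]'
python3 -m creep '[0,0,0,0,0,0,0,0,0,0,0,0,0,0,0,0,0,0,0,0,0,0,0,0,0,0,0,0,0,0,0,0]' 0.4
```

```text
t: 2.92
ee_pos: [639.1, 123.0, 39.4]
orientation: [-3.134, -0.219, -0.001]
ft_force: [0.5, -0.1, -0.7]
width: 88.1
grasp_force: 0.0
t: 3.58
ee_pos: [639.3, 125.9, 40.4]
orientation: [-3.131, -0.218, -0.003]
ft_force: [-3.1, 11.2, 8.8]
width: 49.8
grasp_force: 30.0
```

```bash
python3 -m creep '[0.001,0.003,-0.001,0,0.001,0.003,-0.001,0,0.001,0.003,-0.001,0]'
python3 -m creep '[0,0,0.01,0,0,0,0.02,0,0,0,0.035,0,0,0,0.05,0,0,0,0.05,0,0,0,0.05,0,0,0,0.05,0,0,0,0.05,0,0,0,0.05,0]'
python3 -m creep '[0,0,0,0,0,0,0,0]'
```

```text
t: 3.83
ee_pos: [639.6, 126.1, 40.2]
orientation: [3.133, 0.22, -0.0]
ft_force: [-7.7, -2.2, 21.4]
width: 49.9
grasp_force: 30.0
t: 4.58
ee_pos: [638.9, 126.2, 86.7]
orientation: [3.134, 0.219, -0.003]
ft_force: [0.4, -0.4, -1.2]
width: 49.9
grasp_force: 30.0
t: 4.75
ee_pos: [639.3, 126.3, 87.1]
orientation: [3.134, 0.219, -0.001]
ft_force: [-0.2, -0.3, -1.3]
width: 50.2
grasp_force: 30.0
```

```bash
python3 - <<'E'
from h import *
print(get_obs()["ft_force"],get_obs()["moment"])
im,d,p=grab("wrist"); save("wA2.png",im)
rect(p,(640,127),110,150,60);rect(p,(640,127),70,100,60);rect(p,(640,127),20,40,60)
E
```

```text
[-0.19647793 -0.32704827 -1.31445414] [-0.0290655   0.03932315  0.02564977]
10341 [641.9 127.2  44.7  73.8   8.3] z 128.5
1207 [657.3 129.3  13.8  67.8   7.9] z 88.3
993 [656.2 131.6  30.4  75.3  13.5] z 30.7
```

View pics/wA2.png

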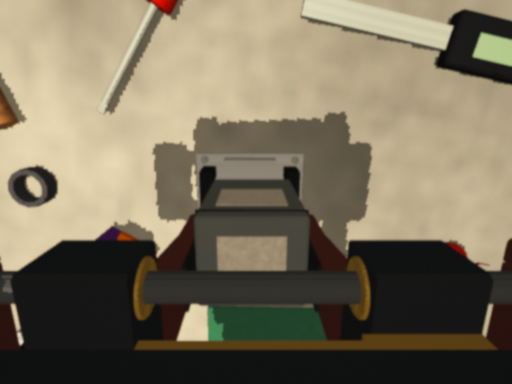

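The picture shows cassette A clear of its dock, with its lid at z≈128. The load is about 1.1–1.3 N (0.13 kg), so this is the empty one and it goes back.

```bash
python3 -m creep '[0,0,-0.012,0,0,0,-0.02,0,0,0,-0.028,0,0,0,-0.036,0,0,0,-0.042,0,0,0,-0.046,0,0,0,-0.048,0,0,0,-0.048,0,0,0,-0.048,0]'
python3 -m creep '[0,0,-0.001,0,0,0,-0.001,0,0,0,-0.001,0]'
```

```text
t: 5.55
ee_pos: [639.1, 126.3, 40.4]
orientation: [3.134, 0.219, -0.002]
ft_force: [-4.0, -1.7, 7.0]
width: 49.8
grasp_force: 30.0
t: 5.8
ee_pos: [639.2, 126.3, 40.3]
orientation: [3.134, 0.219, -0.001]
ft_force: [-6.9, -1.0, 15.0]
width: 49.7
grasp_force: 30.0
```

```bash
python3 -m creep '[0,0,0,0,0,0,0,0,0,0,0,0,0,0,0,0,0,0,0,0,0,0,0,0]' 1
python3 -m creep '[0,0,0.03,0,0,0,0.07,0,0,0,0.11,0,0,0,0.15,0,0,0,0.18,0,0,0,0.18,0,0,0,0.18,0,0,0,0.18,0]'
python3 - <<'E'
from h import *
im,d,p=grab("wrist"); save("wA3.png",im)
rect(p,(641,128),74,95,50);rect(p,(638,127),50,64,60)
E
```

```text
t: 6.3
ee_pos: [639.8, 126.4, 38.5]
orientation: [-3.134, -0.219, -0.0]
ft_force: [0.2, -0.1, -0.2]
width: 85.6
grasp_force: 0.0
t: 6.97
ee_pos: [639.0, 126.3, 217.9]
orientation: [3.134, 0.219, -0.002]
ft_force: [0.5, 0.8, 0.1]
width: 87.6
grasp_force: 0.0
2163 [641.9 127.1  43.2  50.1   8.1] z 81.9
104 [658.6 129.5  10.   64.8   8.2] z 56.7
```

View pics/wA3.png

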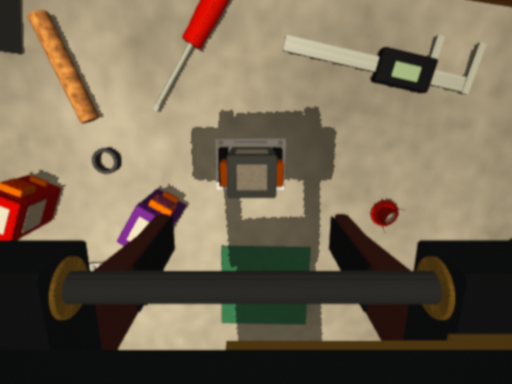

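Cassette A is seated again: its lid is back at the original height and both buttons are out (64.8 mm seen). Next is cassette B.

```bash
python3 -m creep '[-0.184,0.149,0,0.06,-0.184,0.149,0,0.06,-0.184,0.149,0,0.06,-0.184,0.149,0,0.06,-0.184,0.149,0,0.06,-0.184,0.149,0,0.06,-0.184,0.149,0,0.06,-0.184,0.149,0,0.06,-0.184,0.149,0,0.06]'
python3 - <<'E'
from h import *
im,d,p=grab("wrist"); save("wB.png",im)
c=(455,275)
rect(p,c,74,95,45);rect(p,c,24,34,60);rect(p,c,50,64,60)
o=get_obs();print(o["ee_pos"],o["orientation"],o["ft_force"])
E
```

```text
t: 7.77
ee_pos: [455.5, 275.1, 217.6]
orientation: [3.125, 0.314, -0.002]
ft_force: [-0.4, 0.2, -0.4]
width: 87.5
grasp_force: 0.0
2176 [455.4 277.4  44.6  49.9  13.2] z 81.9
233 [469.8 280.7  15.1  73.8  12.7] z 31.4
102 [469.1 284.4  23.2  68.2  28.2] z 57.7
[455.9725724  274.80997671 217.81881464] [ 3.12527087e+00  3.12523907e-01 -1.68094392e-03] [ 0.20146633 -0.07255682  0.02676271]
```

```bash
python3 -m creep '[0,0.0015,-0.035,0.025,0,0.0015,-0.07,0.025,0,0.0015,-0.105,0.025,0,0.0015,-0.135,0.025,0,0.0015,-0.16,0.025,0,0.0015,-0.173,0.025,0,0.0015,-0.18,0.025,0,0.0015,-0.18,0.025,0,0.0015,-0.18,0.025]'
python3 -m creep '[0,0,0,0,0,0,0,0,0,0,0,0,0,0,0,0,0,0,0,0,0,0,0,0,0,0,0,0,0,0,0,0]' 0.4
python3 -m creep '[0,0,0.01,0,0,0,0.02,0,0,0,0.035,0,0,0,0.05,0,0,0,0.065,0,0,0,0.08,0,0,0,0.08,0,0,0,0.08,0,0,0,0.08,0]'
python3 -m creep '[0,0,0,0,0,0,0,0]'
```

```text
t: 8.57
ee_pos: [456.3, 276.4, 38.7]
orientation: [3.122, 0.351, -0.0]
ft_force: [-0.6, -1.5, -0.0]
width: 88.5
grasp_force: 0.0
t: 9.23
ee_pos: [456.2, 277.2, 40.0]
orientation: [-3.121, -0.353, -0.002]
ft_force: [-1.9, -1.7, 11.6]
width: 49.9
grasp_force: 30.0
t: 9.98
ee_pos: [455.0, 276.6, 118.3]
orientation: [3.122, 0.352, -0.001]
ft_force: [0.3, -0.5, -4.6]
width: 50.3
grasp_force: 30.0
t: 10.15
ee_pos: [454.9, 276.5, 117.7]
orientation: [3.121, 0.352, -0.003]
ft_force: [0.4, 0.2, -4.4]
width: 49.6
grasp_force: 30.0
```

B pulls 4.4 N (0.45 kg), so it is the full one. Next I need the mat and cradle poses from the first top image.

```bash
python3 - <<'E'
from h import *
im=cv2.imread("pics/top.png");p=np.load("top.npy");h=cv2.cvtColor(im,cv2.COLOR_BGR2HSV).astype(int)
X,Y,Z=p[...,0],p[...,1],p[...,2]
g=(h[...,0]>55)&(h[...,0]<95)&(h[...,1]>80)&(np.hypot(X-470,Y-80)<110)
b=(h[...,0]>100)&(h[...,0]<130)&(h[...,1]>100)&(np.hypot(X-566,Y+297)<110)
for m in (g,b,b&(Z>60),b&(Z>2)&(Z<12)): print(m.sum(),cv2.minAreaRect(p[m][:,:2].astype(np.float32)),np.median(Z[m]))
print(get_obs()["qpos"].__repr__())
E
```

```text
0 ((0.0, 0.0), (0.0, 0.0), 0.0) nan
665 ((569.3452758789062, -291.5617370605469), (96.03710174560547, 104.35979461669922), 3.9696176052093506) 5.082826359381215
52 ((568.7258911132812, -293.32061767578125), (52.80232620239258, 83.51124572753906), 3.8858277797698975) 80.3953388693742
505 ((569.022705078125, -291.5649719238281), (95.47469329833984, 104.29347229003906), 3.8826897144317627) 5.289358397949854
array([5.23810045e-01, 4.40647829e-01, 1.90402142e+00, 2.72487574e-05,
       7.98758607e-01, 1.86974440e+00])
  return _methods._mean(a, axis=axis, dtype=dtype,
  ret = ret.dtype.type(ret / rcount)
```

```bash
python3 -m creep '[0.013,-0.197,0,-0.155,0.013,-0.197,0,-0.155,0.013,-0.197,0,-0.155,0.013,-0.197,0,-0.155,0.013,-0.197,0,-0.155,0.013,-0.197,0,-0.155,0.013,-0.197,0,-0.155,0.013,-0.197,0,-0.155,0.013,-0.197,0,-0.155]'
python3 -m creep '[0,0,-0.02,0,0,0,-0.04,0,0,0,-0.056,0,0,0,-0.068,0,0,0,-0.075,0,0,0,-0.078,0,0,0,-0.078,0,0,0,-0.078,0]'
```

```text
t: 10.9
ee_pos: [468.5, 80.7, 118.4]
orientation: [-3.139, -0.111, 0.0]
ft_force: [-0.7, 0.6, -4.0]
width: 49.6
grasp_force: 30.0
t: 11.57
ee_pos: [468.9, 80.4, 41.0]
orientation: [-3.14, -0.111, -0.001]
ft_force: [0.7, -0.3, -4.3]
width: 50.0
grasp_force: 30.0
```

```bash
python3 -m creep '[0,0,-0.0015,0,0,0,-0.003,0,0,0,-0.003,0,0,0,-0.003,0]'
python3 -m creep '[0,0,-0.001,0,0,0,-0.001,0,0,0,-0.001,0]'
```

```text
t: 11.9
ee_pos: [468.7, 79.8, 37.9]
orientation: [-3.14, -0.109, -0.001]
ft_force: [-0.7, -1.1, -2.7]
width: 49.7
grasp_force: 30.0
t: 12.15
ee_pos: [468.8, 79.8, 37.0]
orientation: [-3.14, -0.11, -0.001]
ft_force: [-1.1, -0.3, 2.6]
width: 50.1
grasp_force: 30.0
```

Contact made. I'll release, rise, turn 90° and measure.

```bash
python3 -m creep '[0,0,0,0,0,0,0,0,0,0,0,0,0,0,0,0,0,0,0,0,0,0,0,0]' 1
python3 -m creep '[0,0,0.04,0,0,0,0.08,0,0,0,0.12,0,0,0,0.16,0,0,0,0.18,0.1,0,0,0.18,0.22,0,0,0.18,0.34,0,0,0.18,0.46,0,0,0.18,0.58,0,0,0.18,0.7]'
python3 -m creep '[0,0,0,0.12,0,0,0,0.24,0,0,0,0.36,0,0,0,0.48,0,0,0,0.6,0,0,0,0.72,0,0,0,0.84,0,0,0,0.87,0,0,0,0.87,0,0,0,0.87]'
python3 - <<'E'
from h import *
im,d,p=grab("wrist"); save("wM.png",im)
c=(469,80)
rect(p,c,68,95,50);rect(p,c,45,60,50);rect(p,c,1.5,5,80)
o=get_obs();print(o["ee_pos"],o["orientation"],o["ft_force"])
E
```

```text
t: 12.65
ee_pos: [468.7, 79.9, 36.7]
orientation: [-3.14, -0.11, -0.0]
ft_force: [0.4, -0.6, -0.4]
width: 85.8
grasp_force: 0.0
t: 13.48
ee_pos: [468.4, 79.9, 216.8]
orientation: [2.908, 1.188, 0.0]
ft_force: [-0.6, 0.4, -0.7]
width: 88.0
grasp_force: 0.0
t: 14.32
ee_pos: [468.5, 79.9, 216.7]
orientation: [2.145, 2.295, 0.0]
ft_force: [0.6, -0.0, 0.6]
width: 88.0
grasp_force: 0.0
2173 [468.1  80.1  43.8  63.6   4.4] z 79.0
52 [465.7 109.   42.1   9.2   5.1] z 54.2
6344 [468.8  80.1 159.  159.5   7.2] z 3.8
[468.52872238  79.864466   216.67993209] [-2.14517854e+00 -2.29515239e+00 -4.70043272e-05] [-0.17922528  0.08880356 -0.49749697]
```

View pics/wM.png

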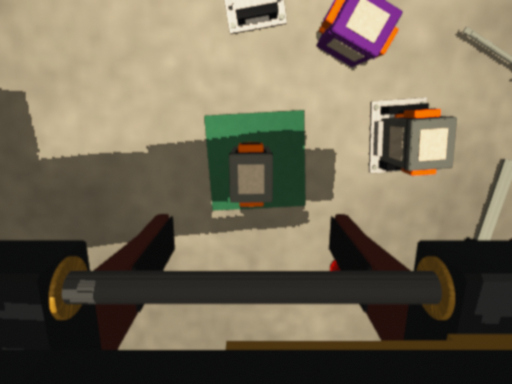

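The cassette stands upright on the mat at about (250,178), at world (468,80) with yaw 4°. Its x faces are free for the fingers.

```bash
python3 -m creep '[0,0,-0.035,0,0,0,-0.07,0,0,0,-0.105,0,0,0,-0.135,0,0,0,-0.16,0,0,0,-0.175,0,0,0,-0.181,0,0,0,-0.181,0,0,0,-0.181,0]'
python3 -m creep '[0,0,0,0,0,0,0,0,0,0,0,0,0,0,0,0,0,0,0,0,0,0,0,0,0,0,0,0,0,0,0,0]' 0.3
python3 -m creep '[0,0,0.02,0,0,0,0.06,0,0,0,0.1,0,0,0,0.13,0,0,0,0.15,0,0,0,0.15,0,0,0,0.15,0,0,0,0.15,0]'
```

```text
t: 15.12
ee_pos: [468.9, 79.9, 36.0]
orientation: [2.144, 2.296, 0.0]
ft_force: [0.3, 0.3, -0.1]
width: 87.9
grasp_force: 0.0
t: 15.78
ee_pos: [468.3, 79.9, 35.8]
orientation: [-2.143, -2.297, 0.001]
ft_force: [-1.4, -0.6, 3.7]
width: 44.0
grasp_force: 30.0
t: 16.45
ee_pos: [467.3, 79.7, 184.1]
orientation: [-2.142, -2.295, 0.003]
ft_force: [0.3, -0.3, -4.5]
width: 44.0
grasp_force: 30.0
```

```bash
python3 -m creep '[0.102,-0.25,0,0,0.102,-0.25,0,0,0.102,-0.25,0,0,0.102,-0.25,0,0,0.102,-0.25,0,0,0.102,-0.25,0,0,0.102,-0.25,0,0,0.102,-0.25,0,0,0.102,-0.25,0,0]'
python3 - <<'E'
from h import *
im,d,p=grab("wrist"); save("wC.png",im)
o=get_obs();print(o["ee_pos"],o["orientation"],o["ft_force"])
h=cv2.cvtColor(im,cv2.COLOR_RGB2HSV).astype(int)
X,Y,Z=p[...,0],p[...,1],p[...,2]
b=(h[...,0]>100)&(h[...,0]<130)&(h[...,1]>100)&(np.hypot(X-569,Y+292)<110)
for m in (b,b&(Z>75),b&(Z>2)&(Z<9.5)):
  print(m.sum(),[np.round(a,1) for a in cv2.minAreaRect(p[m][:,:2].astype(np.float32))],np.median(Z[m]))
for s in (1,-1):
  m=b&(Z>70)&(s*(Y+292)>0); print(m.sum(),[np.round(a,1) for a in cv2.minAreaRect(p[m][:,:2].astype(np.float32))],np.nanmax(Z[m]))
E
```

```text
t: 17.2
ee_pos: [569.1, -170.7, 182.5]
orientation: [-2.143, -2.291, 0.003]
ft_force: [-0.4, 0.2, -3.2]
width: 43.8
grasp_force: 30.0
[ 568.85972129 -169.65279797  182.90784051] [-2.14137823 -2.29223956  0.00302832] [ 0.10265049 -0.11551149 -4.02115572]
1066 [array([ 573.1, -330.6]), array([52.7,  3.2]), np.float64(3.8)] 63.86629199479685
164 [array([ 573.3, -330.7]), array([51.8,  2.6]), np.float64(3.7)] 77.381963618696
0 [array([0., 0.]), array([0., 0.]), np.float64(0.0)] nan
  return _methods._mean(a, axis=axis, dtype=dtype,
  ret = ret.dtype.type(ret / rcount)
Traceback (most recent call last):
ValueError: zero-size array to reduction operation fmax which has no identity
```

View pics/wC.png

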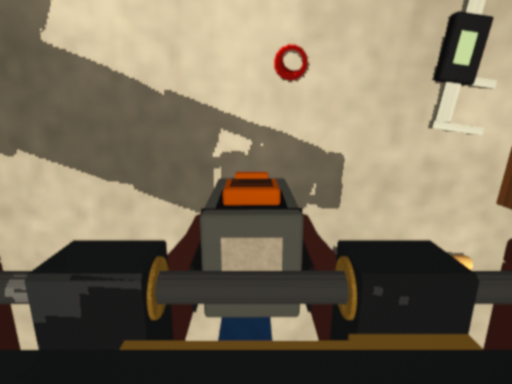

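The camera looks toward +y, so I'll go past the cradle to see it.

```bash
python3 -m creep '[0,-0.24,0,0,0,-0.24,0,0,0,-0.24,0,0,0,-0.24,0,0,0,-0.24,0,0,0,-0.24,0,0,0,-0.24,0,0,0,-0.24,0,0,0,-0.24,0,0]'
python3 - <<'E'
from h import *
im,d,p=grab("wrist"); save("wC2.png",im)
o=get_obs();print(o["ee_pos"],o["orientation"],o["ft_force"])
h=cv2.cvtColor(im,cv2.COLOR_RGB2HSV).astype(int)
X,Y,Z=p[...,0],p[...,1],p[...,2]
b=(h[...,0]>100)&(h[...,0]<130)&(h[...,1]>100)&(np.hypot(X-569,Y+292)<110)
for m in (b,b&(Z>75),b&(Z>-2)&(Z<11),b&(Z>70)&(Y>-292),b&(Z>70)&(Y<-292)):
  if m.sum(): print(m.sum(),[np.round(a,1) for a in cv2.minAreaRect(p[m][:,:2].astype(np.float32))],np.median(Z[m]),Z[m].max())
E
```

```text
t: 18.0
ee_pos: [570.0, -407.9, 184.2]
orientation: [-2.14, -2.295, -0.0]
ft_force: [-0.3, 0.5, -3.7]
width: 43.9
grasp_force: 30.0
[ 570.29071077 -407.67109045  184.59697047] [-2.13985294e+00 -2.29645211e+00 -2.06040882e-04] [-0.05723179  0.40363639 -4.2336473 ]
9598 [array([ 570.2, -292.7]), array([ 98.8, 108.7]), np.float64(3.9)] 7.956704495710227 87.90680239103739
468 [array([ 571. , -295.6]), array([55.3, 80.5]), np.float64(3.6)] 85.5360864022226 87.90680239103739
7699 [array([ 570.2, -292.7]), array([ 98.8, 108.7]), np.float64(3.9)] 7.7210028471194505 10.991261010355743
130 [array([ 567.5, -254.8]), array([52.2,  1. ]), np.float64(4.0)] 72.37566439491792 75.16848720088569
467 [array([ 573.4, -333.2]), array([55.3,  4.7]), np.float64(4.0)] 85.53881743131382 87.90680239103739
```

View pics/wC2.png

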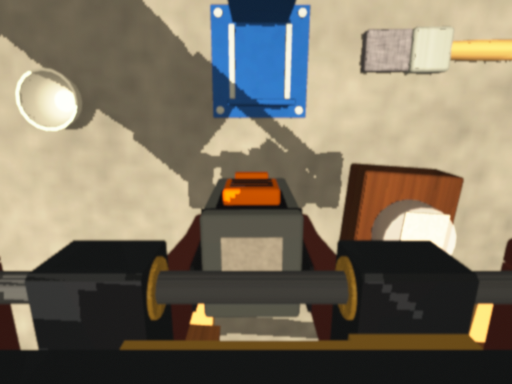

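The cradle is at about (260,60) in the image, at world (570,-292.7) with yaw 3.9°, and the gripped cassette is already aligned with it.

```bash
python3 -m creep '[0,0.04,0,0,0,0.08,0,0,0,0.105,0,0,0,0.115,0,0,0,0.115,0,0,0,0.115,0,0,0,0.115,0,0,0,0.115,0,0]'
python3 -m creep '[0,0,0,0]'
```

```text
t: 18.72
ee_pos: [570.7, -296.1, 185.8]
orientation: [2.144, 2.296, -0.0]
ft_force: [-0.1, 0.2, -3.7]
width: 44.1
grasp_force: 30.0
t: 18.8
ee_pos: [570.5, -296.2, 185.6]
orientation: [2.145, 2.295, -0.0]
ft_force: [-0.3, -0.8, -4.0]
width: 43.7
grasp_force: 30.0
```

```bash
python3 -m creep '[0,0.0033,0,0,0,0.0033,-0.02,0,0,0.0033,-0.045,0,0,0.0033,-0.065,0,0,0.0033,-0.085,0,0,0.0033,-0.105,0,0,0.0033,-0.12,0,0,0.0033,-0.13,0,0,0.0033,-0.135,0,0,0.0033,-0.135,0]'
python3 -m creep '[0,0,0,0]'
```

```text
t: 19.63
ee_pos: [570.0, -291.8, 49.7]
orientation: [-2.143, -2.295, 0.001]
ft_force: [-1.1, 0.3, -3.2]
width: 44.3
grasp_force: 30.0
t: 19.72
ee_pos: [571.0, -292.2, 51.1]
orientation: [2.143, 2.296, 0.0]
ft_force: [0.4, -0.5, -3.1]
width: 44.1
grasp_force: 30.0
```

Free so far, with only the weight on the wrist. I'll finish lowering.

```bash
python3 -m creep '[0,0,-0.002,0,0,0,-0.004,0,0,0,-0.006,0,0,0,-0.008,0,0,0,-0.01,0,0,0,-0.01,0,0,0,-0.01,0]'
python3 -m creep '[0,0,-0.001,0,0,0,-0.002,0,0,0,-0.002,0]'
```

```text
t: 20.3
ee_pos: [570.5, -291.8, 40.5]
orientation: [-2.143, -2.297, 0.0]
ft_force: [-0.3, -0.8, -4.1]
width: 43.8
grasp_force: 30.0
t: 20.55
ee_pos: [570.8, -291.9, 38.8]
orientation: [2.143, 2.296, 0.0]
ft_force: [-0.3, 0.9, -3.2]
width: 44.2
grasp_force: 30.0
```

```bash
python3 -m creep '[0,0,-0.0005,0,0,0,-0.001,0,0,0,-0.001,0]'
```

```text
t: 20.8
ee_pos: [570.8, -292.0, 38.8]
orientation: [2.143, 2.296, 0.0]
ft_force: [-3.2, 0.7, 6.8]
width: 43.8
grasp_force: 30.0
```

```bash
python3 -m creep '[0,0,0,0,0,0,0,0,0,0,0,0,0,0,0,0,0,0,0,0,0,0,0,0]' 1
python3 -m creep '[0,0,0.03,0,0,0,0.07,0,0,0,0.11,0,0,0,0.15,0,0,0,0.18,0,0,0,0.18,0,0,0,0.18,0,0,0,0.18,0]'
python3 - <<'E'
from h import *
im,d,p=grab("wrist")
rect(p,(570,-292),76,84,25);rect(p,(570,-292),65,100,70)
a,d,p=grab("scene");b,d,p=grab("top")
save("fin.png",np.vstack([im[:300],cv2.resize(b[100:280,100:420],(512,288))]))
E
```

```text
t: 21.3
ee_pos: [570.6, -291.8, 37.6]
orientation: [-2.143, -2.297, 0.0]
ft_force: [-0.5, -0.1, -0.6]
width: 80.3
grasp_force: 0.0
t: 21.97
ee_pos: [569.9, -291.5, 216.8]
orientation: [-2.143, -2.296, 0.001]
ft_force: [-0.6, -0.1, -1.2]
width: 87.8
grasp_force: 0.0
1801 [ 571.3 -291.5   43.5   48.5    4. ] z 82.0
3476 [ 570.3 -292.2   55.9   85.2    4. ] z 81.9
```

View pics/fin.png

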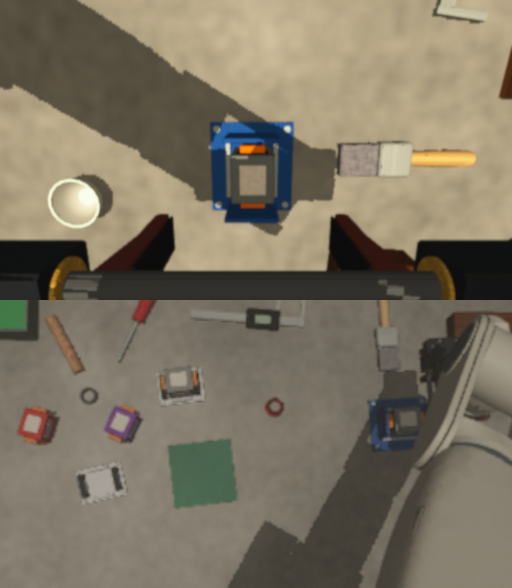

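The full cassette stands in the cradle with its lid at z 82, the same reading as when docked on a 6 mm floor. The empty one is in its dock, and the spool, collar and cup have not moved.

```bash
python3 -c "
from workcell import ticket
print(ticket.close_job())"
```

```text
the job is handed in; nothing more can be done
None
```

The full cassette (about 0.45 kg) was set down on the green mat, regripped and now stands fully down in the blue cradle; the empty one (about 0.13 kg) is back in its own dock with its buttons out, and the job was handed in at about 22 s.

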